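Hold a soil cassette in the slot of the bench reader

ROBOT

A 6-joint arm with a two-finger parallel gripper is mounted at the origin on the work surface. World frame = base frame: x ahead of the robot, y to its left, z up, the work surface at z = 0. Lengths are in m, angles in rad, forces in N, time in s.
With the tool pointing down it reaches from about 0.325 to 0.9 m from the base axis. Payload 6.1 kg.
Tool frame: the origin (TCP) lies midway between the tips of the shut fingers; the grasp point (between the pads) lies 19 mm behind it (grasp_offset is the distance from the TCP to the grasp point, in m); z points along the fingers, y is the line along which they close (so a half turn about z gives the same grasp; the last joint's range is limited). The gripper opens to 85 mm and grips with 20 to 120 N. Pads are 22 mm wide; open, the fingers measure 114 mm over their backs; the gripper's body (76 mm by 85 mm) begins 54 mm behind the grasp point. The pads swing forward as they close: fully open they stand 13 mm farther back than shut.
Start: joints at [-1.389, 0.22, 1.526, -0, 1.395, -0.126], TCP at [0.189, -0.596, 0.231] pointing down, gripper open.
Joint ranges: [-2.98, 2.98], [-0.91, 2.08], [0.09, 2.57], [-1.24, 4.39], [0.2, 2.65], [-2.68, 2.68]. Speed limits (rad/s): [2.57, 2.57, 3.01, 3.14, 3.14, 3.14].

INTERFACE

Orientations are given as a unit quaternion [x, y, z, w].
In Python, from bench import * gives the robot as it stands.
- The arm moves only by the tool servo_tool, never from a script. Its arguments are lists of equal length, an entry for each row: "gripper": the finger opening in mm, from 0 to 85.4; "dp": the shift along the tool's x, y, z each as a share of 0.15 m, from -1 to 1, a list of three; "twist": the turn about the tool's z as a share of pi/2 rad, from -1 to 1. A call has 1 to 12 rows; each row is the pose to reach, as a shift and turn from the pose commanded when the call began, along the tool's axes at that moment; what a row does not reach only later rows make up. A row lasts 1/10 s, in which the tool goes at most 50 mm and 8.59 degrees, less where a joint would pass 70% of its speed; a pose out of reach is approached as far as the arm can. A call with a number of a shift or a turn outside -1 to 1 is refused whole. A call with a gripper value outside its range is refused whole. The fingers move at their own pace and stop on an object; the grip force is fixed at half the most. Time passes only in rows, so rows that repeat a pose let the fingers close. It gives the time, the measured TCP pose, the force, the opening and the grip force at its end, in the units of the state.
- get_state(): the state, without advancing time (a new reading comes with each control period).
- snapshot(name): name is "scene" or "side" or "wrist"; returns (picture, depth): 400x640x3 uint8, blue, green, red; 400x640 float32, m along the optical axis (not along the pixel's ray), 0 where there is no reading.
- camera_params(name): a dict with "fx", "fy", "cx", "cy" (pixels), "R" (3x3) and "t" (3): a world point X has camera coordinates R X + t; the wrist camera has in their place "T_tool_cam" (4x4, takes a point from camera to tool coordinates, whose origin is the TCP and whose axes are the flange's). Camera axes: x right, y down, z forward; pixel columns grow to the right and rows downward; lengths in m; the calibration is good to about 2 mm. A picture is of the moment at which its call begins: read the wrist's pose just before it. camera_params takes no time and is no camera call.
- finish_job(): hands the job in; it is judged then, once.
The state is a dict: "t": time; "joints": joint angles; "dq": joint speeds; "effort": joint torques, N m; "position": TCP position; "tcp_rot": TCP orientation; "contact_force": force on the tool from outside, world axes, zero at the start; "wrist_torque": the same for the moment, N m; "opening": finger opening in m; "grasp_force": force on a finger pad.
Only numpy, scipy, OpenCV 4.12 (cv2) and the standard library are available. Lean on these libraries where they do the work, as an engineer would, in place of code of your own. Each camera call takes 0.05 s, during which the arm holds its last target. There are 200 camera calls.

TASK

Fold the blue cover of the sample reader up until it stands upright, and leave it standing so. Then take the cassette with the orange neck out of the wooden stand, lower it upright through the yellow-bordered slot in the reader's deck until its white shoulders are level with the deck, and finish while still holding it there, hanging in the slot, for nothing in the reader would carry it. Leave the blue-necked cassette and everything else on the table where they are.

Things in the scene. Friction and masses are not known exactly. Their poses are not given: they have to be found in the camera images.
- reader: The reader: fixed hollow box 200 x 200 x 105 mm (x, y, z), white deck, grey sides. Origin: centre of its underside, on the table; z up. Place and yaw vary (robot's left or right). The slot in its deck runs along its x; the cover's hinge runs along x near its +y side. Display and two flat lamps on the deck's -y side.
- slot_mouth (a point): Centre of the slot's mouth, level with the deck's top (z = 105 mm), 10 mm to -y of the reader's centre; axes as reader. Through hole 78 mm along x, 26 mm along y (2 mm more than the cassette each way), 3 mm chamfers at the mouth, deck 10 mm thick; the chamber below is empty and wide, its floor 99 mm under the mouth. Yellow painted border.
- cover (a joint): Angle of the blue cover, rad: 0 = shut, lying flat over the slot; 1.57 = upright; stop at 2.0. A stiff friction hinge (0.2 N m) keeps it where it is left. Starts 0 to 0.35.
- cover_hinge (a point): Middle of the cover's hinge axis, along the reader's x, 90 mm to +y of the slot's centre, 6 mm above the deck; axes turn with the cover and equal the reader's when shut. The cover is a panel 130 mm along x, 6 mm thick (mid-plane through the hinge axis), reaching 110 mm from the hinge, to -y when shut. Opening lifts this edge up and over towards +y.
- cover_bar (a point): Middle of the steel bar handle on the cover's outer (upper) face: 9 mm diameter, along the reader's x, 67 mm free between its posts, axis 95 mm from the hinge along the panel and 35 mm off its mid-plane. With the cover upright the bar is on its +y side, 15 mm below the panel's top edge, with a clear gap of 27 mm to the panel. Axes turn with the cover.
- stand: Fixed wooden block 120 x 170 x 40 mm (x, y, z), origin: centre of its underside; place and yaw vary. Two slots along its x, 81 x 29 mm, 30 mm deep, at y = +47.5 and -47.5 mm, hold one cassette each (which is in which varies).
- orange_cassette: The cassette to use, 0.2 to 0.36 kg: white block 76 x 24 x 72 mm (x, y, z), a ring of soil on both y faces, and on top an orange neck 30 x 14 x 50 mm (top at 122 mm). Origin: centre of its underside; z up. Starts in a stand slot, underside 10 mm above the table, axes within 0.03 rad of the stand's. The same after a half turn about z.
- orange_cassette_neck (a point): Point to grip on the orange neck: on its centre line, 100 mm above the cassette's underside, 28 mm above the shoulders. The neck is 14 mm thick along the cassette's y (close the fingers along y).
- orange_cassette_shoulder (a point): Centre of the white block's top face (the shoulders, at the foot of the neck), 72 mm above the cassette's underside.
- blue_cassette: The same cassette with a blue neck, in the other stand slot. Leave it. Origin: centre of its underside.
- ring_cutter: empty steel ring cutter lying flat, 66 mm outside diameter, 20 mm high; origin: centre of its underside. Bystander.
- soil_discs: two trimmed brown soil discs stacked as one piece, 62 mm diameter, 40 mm high; origin: centre of the underside. Bystander.
- bowl_stack: nest of steel bowls, 112 mm rim diameter, 52 mm high; origin: centre of the underside. Bystander.
- jade_bowl: pale green bowl with soil lumps, 124 mm rim diameter, 45 mm high; origin: centre of the underside. Bystander.
- tube_a: upright soil sampling tube, 80 mm diameter, 200 mm high; origin: centre of the underside. Bystander.
- tube_b: a second tube like tube_a. Bystander.
- spatula: wooden-handled spatula lying flat beyond the reader and stand, along its own x; origin on its underside. Bystander.

How it is judged:
On the way, in this order (a step that is already met when the one before it is completed fails the run):
1. the cover stands upright, the orange cassette still in its stand (value of joint cover between 1.44 and 1.7 rad and distance of orange_cassette from where it was at the start of the episode below 0.02 m and contact force between the fingers and reader below 0.1 N), for 0.2 s.
2. the cassette's foot has passed into the slot (value of joint cover between 1.44 and 1.7 rad and x of orange_cassette_shoulder in the frame of slot_mouth between -0.005 and 0.005 m and y of orange_cassette_shoulder in the frame of slot_mouth between -0.005 and 0.005 m and angle between orange_cassette's own z axis and vertical below 0.12 rad and z of orange_cassette_shoulder in the frame of slot_mouth below 0.055 m), for 0.1 s.
At the end, for the whole second after the job is handed in: Cover upright within 7 degrees (1.44 to 1.70 rad). Orange cassette upright in the slot, its shoulder centre within 5 mm of the slot's centre and 8 mm of the deck's level, at rest, gripped with over 2 N (let go, it would sink 27 mm); the robot not leaning on the reader or cover (under 3 N) (value of joint cover between 1.44 and 1.7 rad and x of orange_cassette_shoulder in the frame of slot_mouth between -0.005 and 0.005 m and y of orange_cassette_shoulder in the frame of slot_mouth between -0.005 and 0.005 m and angle between orange_cassette's own z axis and vertical below 0.12 rad and z of orange_cassette_shoulder in the frame of slot_mouth between -0.008 and 0.008 m and linear speed of orange_cassette below 0.02 m/s and contact force between the fingers and orange_cassette above 2 N and contact force between each of the arm, the fingers and reader below 3 N); the arm keeps its last pose, push and grip.
It fails at once if the blue cassette was moved by more than 20 mm (distance of blue_cassette from where it was at the start of the episode above 0.02 m).
It fails at once if something else on the table was pushed by more than 30 mm (distance of any of ring_cutter, soil_discs, bowl_stack, jade_bowl, tube_a, tube_b, spatula from where it was at the start of the episode above 0.03 m).
It also fails if it takes over 72 s, if anything falls off the work surface, if the arm or the gripper's body presses on something with over 40 N, if the wrist force passes 120 N, or if a joint passes its speed limit or range.

## Working session

There is one attempt and no reset: what is moved stays moved. The work goes in short steps, Python scripts to look and compute and a tool call to move; the robot and the scene stay as the last step left them, time stands still between calls to the robot, and variables do not carry over. Pictures are saved under pics/ and viewed, at most 10 in all, crops included, and the job is handed in when it is done.

Besides the shell and the picture viewer there is one more tool, called after "Call:" as name(argument=value, ...) on one line, values as JSON. servo_tool: Moves the arm, as the interface text tells. Its arguments: {"type":"object","properties":{"gripper":{"type":"array"},"dp":{"type":"array"},"twist":{"type":"array"}},"required":["gripper","dp","twist"]}

```bash
mkdir -p pics; ls; python3 - <<'E'
from bench import *
import cv2,numpy as np
s=get_state();print(s)
for n in("scene","side"):
    p,d=snapshot(n);cv2.imwrite(f"pics/{n}0.png",p);np.savez(f"{n}0.npz",p=p,d=d);print(n,camera_params(n))
print(camera_params("wrist"))
E
```

```text
pics
{'t': 0.0, 'joints': array([-1.38911912e+00,  2.21253417e-01,  1.52765325e+00,  5.62429263e-06,
        1.39468712e+00, -1.26115709e-01]), 'dq': array([-0.00030903,  0.00024699,  0.00042637,  0.0019956 ,  0.0006482 ,
        0.00112902]), 'effort': array([ 1.43969828e-03, -4.96900606e+01, -3.89392340e+01, -1.60971473e-05,
        1.09850167e-02,  8.09013954e-06]), 'position': array([ 0.18922293, -0.59501437,  0.23016003]), 'tcp_rot': array([ 9.88180876e-01,  1.53289124e-01, -2.50258347e-05, -1.00025779e-03]), 'contact_force': array([ 0.22191487, -0.19506176, -0.21881577]), 'wrist_torque': array([-0.02777593, -0.00171177,  0.07282177]), 'grasp_force': 0.0, 'opening': 0.08533183082100557}
scene {'fx': 488.24582560110747, 'fy': 488.24582560110747, 'cx': 320.4834691061449, 'cy': 204.8902448562344, 'R': array([[-0.76801746,  0.64040049,  0.00603282],
       [ 0.4134656 ,  0.50300945, -0.75896488],
       [-0.48907604, -0.58040392, -0.65110361]]), 't': array([ 0.41431316, -0.14664869,  1.91925574])}
side {'fx': 380.1844936358732, 'fy': 380.1844936358732, 'cx': 319.13026507759804, 'cy': 203.9911648104636, 'R': array([[-0.9936348 , -0.11204246,  0.01167789],
       [-0.06631304,  0.49796822, -0.86465614],
       [ 0.09106298, -0.85992682, -0.50222843]]), 't': array([0.51889982, 0.1421187 , 1.09712359])}
{'fx': 342.97382204224397, 'fy': 342.97382204224397, 'cx': 318.8875266346088, 'cy': 199.66169484892913, 'T_tool_cam': array([[ 1.20142784e-03, -9.44428783e-01, -3.28713902e-01,
         8.48916133e-02],
       [ 9.99998921e-01,  1.41250005e-03, -4.03326893e-04,
         5.23522631e-04],
       [ 8.45221930e-04, -3.28713063e-01,  9.44429461e-01,
        -1.41133897e-01],
       [ 0.00000000e+00,  0.00000000e+00,  0.00000000e+00,
         1.00000000e+00]])}
```

View pics/scene0.png

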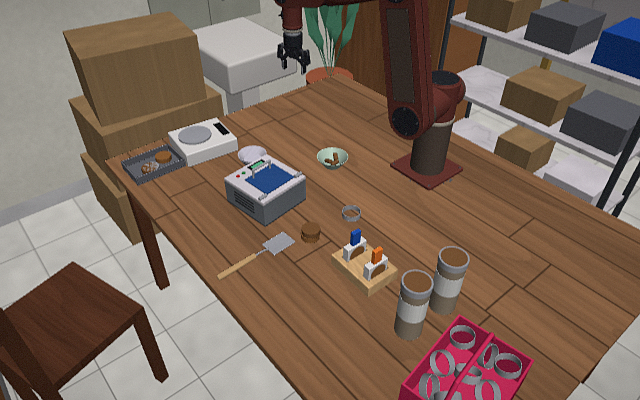

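View pics/side0.png

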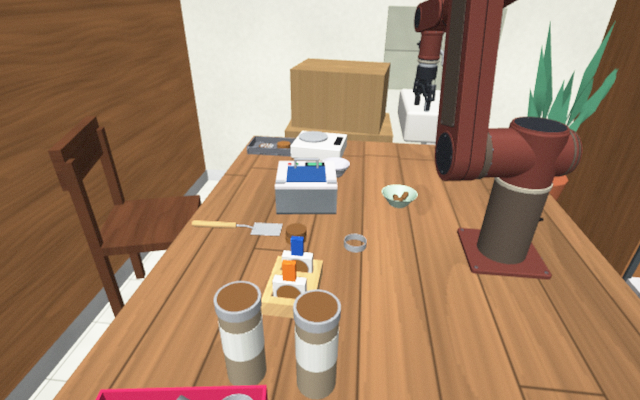

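The reader is at about (265,190) in the scene picture and the stand at about (365,262), with the orange neck at (377,256) and the blue neck at (356,238). Next I'll measure them with depth.

```bash
cat > h.py <<'E'
import numpy as np,cv2
from bench import *
def cloud(d,c,T=None):
    v,u=np.mgrid[:d.shape[0],:d.shape[1]]
    P=np.stack([(u-c["cx"])/c["fx"]*d,(v-c["cy"])/c["fy"]*d,d],-1)
    if T is not None: return P@T[:3,:3].T+T[:3,3]
    return (P-c["t"])@c["R"]
def rect(W,m):
    p=W[m][:,:2].astype(np.float32)*1000
    (c,s,a)=cv2.minAreaRect(p);return np.round(c,1),np.round(s,1),round(a,1),len(p)
E
python3 - <<'E'
from h import *
for n in("scene","side"):
    z=np.load(n+"0.npz");W=cloud(z["d"],camera_params(n));ok=z["d"]>0
    hsv=cv2.cvtColor(z["p"],cv2.COLOR_BGR2HSV);H,S,V=hsv[...,0],hsv[...,1],hsv[...,2]
    u0,u1,v0,v1=(200,330,130,240) if n=="scene" else (260,350,150,225)
    box=np.zeros(ok.shape,bool);box[v0:v1,u0:u1]=1
    z_=W[...,2]
    m=ok&box&(z_>.09)&(z_<.25)&(np.abs(W[...,0])<2);print(n,"reader>90",rect(W,m),np.histogram(z_[m],np.arange(.09,.25,.01))[0])
    m=ok&box&(z_>.098)&(z_<.112)&(S<50);print("deck",rect(W,m),np.median(z_[m]))
    blue=ok&box&(H>95)&(H<125)&(S>150)&(z_>.09)
    p=W[blue];print("cover",rect(W,blue),p[:,2].min(),p[:,2].max())
    c=p.mean(0);U,s,Vt=np.linalg.svd(p-c,full_matrices=False);print(c,Vt,s/np.sqrt(len(p)))
    box=np.zeros(ok.shape,bool)
    if n=="scene":box[220:300,325:405]=1
    else:box[225:320,255:335]=1
    for nm,m in(("blue",(H>95)&(H<130)&(S>150)),("orange",(H>5)&(H<16)&(S>200)&(z_>.08)),("white",(S<50)&(z_>.03)&(z_<.1)&(V>150)),("standtop",(S>60)&(z_>.033)&(z_<.047))):
        m=m&ok&box;print(nm,rect(W,m),W[m].mean(0),z_[m].max())
p=np.load("scene0.npz")["p"]
a=cv2.resize(p[140:230,210:320],None,fx=5,fy=5,interpolation=cv2.INTER_CUBIC);cv2.imwrite("pics/c1.png",a)
E
```

```text
scene reader>90 (array([ 596.9, -235.2]), array([210.1, 207.8]), 8.3, 2320) [ 188 1141  840   76   13   19   43    0    0    0    0    0    0    0
    0]
deck (array([ 597. , -235.1]), array([209.8, 207.3]), 8.5, 1150) 0.10546655999875801
cover (array([ 599.9, -233. ]), array([132.3, 162.7]), 7.4, 723) 0.10784435918194193 0.12404389490465655
[ 0.59769557 -0.20402786  0.1161945 ] [[ 0.99439721  0.10565384  0.00338499]
 [ 0.10555435 -0.99416831  0.02208302]
 [-0.00569841  0.02160199  0.99975041]] [0.03701836 0.03083338 0.0025769 ]
blue (array([561.7, 187.5]), array([19.5, 33.4]), 84.1, 138) [0.56317139 0.18920264 0.11318022] 0.13682655270530822
orange (array([562.3, 280.9]), array([17., 36.]), 85.5, 131) [0.56615262 0.28284954 0.11333139] 0.13623501226932438
white (array([561.6, 234.8]), array([119.1,  79.9]), 88.5, 293) [0.56699803 0.23927749 0.0758447 ] 0.08826970061868156
standtop (array([561.4, 233.1]), array([172.3, 128. ]), 88.2, 1025) [0.57644353 0.24643131 0.04042644] 0.04699009499695734
side reader>90 (array([ 594.2, -236.4]), array([199.8, 208.8]), 7.6, 1848) [171 749 643 212
[... 200 characters left out ...]
45778547874974 0.12400793315952127
[ 0.59052409 -0.2010266   0.11900483] [[-0.95959437 -0.28128788  0.00746797]
 [ 0.28136878 -0.95889224  0.03684138]
 [ 0.00320205 -0.03745404 -0.99929322]] [0.03567064 0.03105953 0.00143579]
blue (array([557. , 187.6]), array([13.5, 29. ]), 88.5, 213) [0.55717959 0.18971515 0.11400977] 0.13714020430456692
orange (array([559.3, 284.6]), array([ 5.5, 28.6]), 89.4, 190) [0.55963186 0.28435486 0.10970498] 0.1347342019362992
white (array([565.9, 244. ]), array([143.9,  90.5]), 88.0, 651) [0.55693463 0.24426874 0.07606557] 0.0917106801466492
standtop (array([559. , 153.4]), array([328.7, 124. ]), 89.9, 1237) [0.56726254 0.20820227 0.04222542] 0.046979240735276005
```

View pics/c1.png

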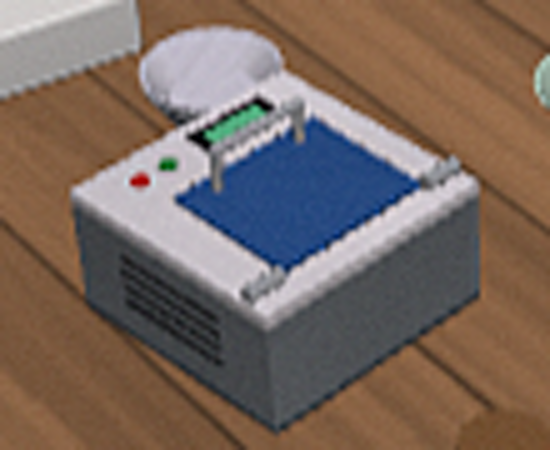

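The display and lamps face world -y, so the reader's yaw is about 7.6° and its centre about (0.596, -0.236). The cover is nearly shut, with its bar near (0.598, -0.25, 0.146). I'll move above it for a wrist view.

Call:
servo_tool(gripper=[85, 85, 85, 85], dp=[[0.33, -0.13, -0.12], [0.66, -0.27, -0.24], [1, -0.41, -0.33], [1, -0.41, -0.33]], twist=[0, 0, 0, 0])

```text
t: 0.5
position: [0.3167, -0.4893, 0.2822]
tcp_rot: [0.988, 0.155, 0.001, 0.0]
contact_force: [-0.8, -0.7, 0.0]
opening: 0.0852
grasp_force: 0.0
```

Call:
servo_tool(gripper=[85, 85, 85, 85], dp=[[0.33, -0.13, 0], [0.66, -0.27, 0], [1, -0.41, 0], [1, -0.41, 0]], twist=[0, 0, 0, 0])

```text
t: 0.9
position: [0.441, -0.3838, 0.2804]
tcp_rot: [0.988, 0.156, 0.001, -0.001]
contact_force: [-0.1, 0.2, 0.0]
opening: 0.0852
grasp_force: 0.0
```

Call:
servo_tool(gripper=[85, 85, 85, 85, 85, 85], dp=[[0.33, -0.13, 0], [0.66, -0.27, 0], [1, -0.41, 0], [1, -0.41, 0], [1, -0.41, 0], [1, -0.41, 0]], twist=[0, 0, 0.05, 0.111, 0.111, 0.111])

```text
t: 1.5
position: [0.5616, -0.284, 0.2802]
tcp_rot: [0.998, 0.068, -0.001, -0.0]
contact_force: [-0.7, 0.2, 0.5]
opening: 0.0849
grasp_force: 0.0
```

```bash
cat >> h.py <<'E'
from scipy.spatial.transform import Rotation as Ro
def look(name):
    s=get_state();p,d=snapshot("wrist");c=camera_params("wrist")
    T=np.eye(4);T[:3,:3]=Ro.from_quat(s["tcp_rot"]).as_matrix();T[:3,3]=s["position"]
    T=T@c["T_tool_cam"];cv2.imwrite(f"pics/{name}.png",p)
    return s,p,d,cloud(d,c,T)
def yaw(s):
    R=Ro.from_quat(s["tcp_rot"]).as_matrix();return np.arctan2(R[1,0],R[0,0])
def go(s,target,yawt):
    R=Ro.from_quat(s["tcp_rot"]).as_matrix()
    print("dp",np.round(R.T@(np.array(target)-s["position"])/.15,3),"twist",round(-(yawt-yaw(s))/(np.pi/2),4))
E
python3 - <<'E'
from h import *
s,p,d,W=look("w1");np.savez("w1.npz",p=p,d=d,W=W)
print(s["t"],s["position"],np.degrees(yaw(s)),s["contact_force"],s["joints"])
hsv=cv2.cvtColor(p,cv2.COLOR_BGR2HSV);H,S=hsv[...,0],hsv[...,1];z=W[...,2];ok=d>0
m=ok&(z>.1)&(z<.11)&(S<60);print("deck",rect(W,m),np.median(z[m]))
m=ok&(z>.135)&(z<.16)&(np.abs(W[...,0]-.597)<.1)&(np.abs(W[...,1]+.25)<.06);print("bar",rect(W,m),np.percentile(z[m],[5,50,95]))
m=ok&(H>95)&(H<125)&(S>150)&(z>.1)&(z<.13);print("cover",rect(W,m))
q=W[m];A=np.c_[q[:,:2],np.ones(len(q))];print(np.linalg.lstsq(A,q[:,2],rcond=None)[0])
E
```

```text
1.5 [ 0.56160095 -0.28404388  0.28022742] 7.791317012814451 [-0.71247684  0.23085616  0.50561436] [-5.93048998e-01  2.04961222e-01  1.45314192e+00 -8.00889376e-04
  1.48458379e+00  8.41832681e-01]
deck (array([ 597.2, -235.3]), array([200.2, 200.9]), 7.8, 27829) 0.10356176142768758
bar (array([ 598.9, -249.5]), array([83.9,  9.1]), 7.8, 1217) [0.14821451 0.15095328 0.15248678]
cover (array([ 588.4, -215.7]), array([29.2, 22.2]), 69.0, 10)
[ 0.00103172 -0.04715973  0.10356566]
```

View pics/w1.png

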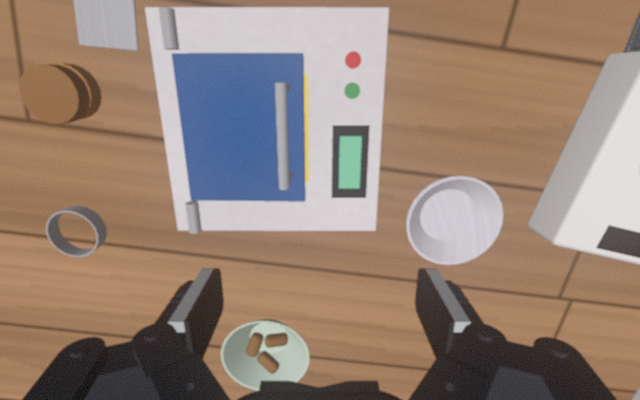

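The deck fits 200 x 200 mm, with centre (597.2, -235.3) and yaw 7.8°. The bar is at (598.9, -249.5) with its top at 152 mm, and all of this matches the given sizes. I'll descend over the bar now.

Call:
servo_tool(gripper=[40, 40, 40, 40, 40], dp=[[0.278, -0.193, 0], [0.278, -0.193, 0.2], [0.278, -0.193, 0.4], [0.278, -0.193, 0.5], [0.278, -0.193, 0.5]], twist=[0, 0, 0, 0, 0])

```text
t: 2.05
position: [0.5973, -0.2496, 0.2026]
tcp_rot: [0.998, 0.066, -0.002, -0.001]
contact_force: [-0.7, -0.5, 0.2]
opening: 0.0401
grasp_force: 0.0
```

```bash
python3 - <<'E'
from h import *
s=get_state();print(s["position"],np.degrees(yaw(s)),s["opening"]);go(s,[.599,-.2497,.133],np.radians(7.8))
E
```

```text
[ 0.59733324 -0.24962512  0.20264665] 7.589242931203667 0.0400710826924873
dp [0.013 0.003 0.464] twist -0.0023
```

Call:
servo_tool(gripper=[40, 40, 40, 40, 6, 6, 6, 6], dp=[[0.01, 0, 0.2], [0.01, 0, 0.35], [0.01, 0, 0.46], [0.01, 0, 0.46], [0.01, 0, 0.46], [0.01, 0, 0.46], [0.01, 0, 0.46], [0.01, 0, 0.46]], twist=[0, 0, 0, 0, 0, 0, 0, 0])

```text
t: 2.85
position: [0.6022, -0.2494, 0.1383]
tcp_rot: [0.998, 0.067, 0.001, 0.001]
contact_force: [1.5, -0.0, 1.4]
opening: 0.0068
grasp_force: 44.4
```

Call:
servo_tool(gripper=[4, 4, 4, 4, 4], dp=[[0, 0, 0], [0, -0.037, -0.079], [0, -0.093, -0.164], [0, -0.16, -0.239], [0, -0.16, -0.239]], twist=[0, 0, 0, 0, 0])

```text
t: 3.35
position: [0.599, -0.2262, 0.1752]
tcp_rot: [0.998, 0.067, 0.001, 0.002]
contact_force: [0.4, -5.3, 4.6]
opening: 0.0059
grasp_force: 60.0
```

```bash
python3 - <<'E'
from h import *
s=get_state();print(s["position"],s["opening"],s["wrist_torque"],s["joints"],s["dq"])
p,d=snapshot("scene");cv2.imwrite("pics/s2.png",cv2.resize(p[90:240,190:340],None,fx=4,fy=4))
E
```

```text
[ 0.59902596 -0.22617485  0.17521079] 0.0059254140919044965 [-0.8406555  -0.08288891  0.06291649] [-0.4831603   0.29555396  1.54360019 -0.00183281  1.29811708  0.95401636] [-0.01406453  0.01871268  0.0019518  -0.00360289 -0.02436847 -0.01247423]
```

View pics/s2.png

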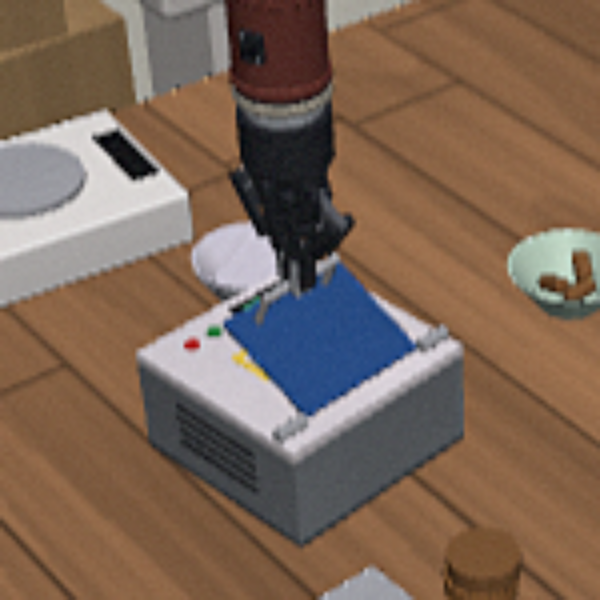

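The cover is following the bar, which is gripped at (290,290) in this crop. I'll continue the arc.

Call:
servo_tool(gripper=[4, 4, 4, 4, 4, 4, 4, 4, 4], dp=[[0, -0.078, -0.065], [0, -0.164, -0.118], [0, -0.258, -0.156], [0, -0.356, -0.18], [0, -0.457, -0.19], [0, -0.578, -0.181], [0, -0.702, -0.148], [0, -0.702, -0.148], [0, -0.702, -0.148]], twist=[0, 0, 0, 0, 0, 0, 0, 0, 0])

```text
t: 4.3
position: [0.5845, -0.1194, 0.1962]
tcp_rot: [0.998, 0.067, 0.001, -0.001]
contact_force: [-1.3, 4.1, 11.1]
opening: 0.006
grasp_force: 65.0
```

```bash
cat >> h.py <<'E'
C=np.array([.5972,-.2353]);YR=np.radians(7.8)
def cover(n):
    p,d=snapshot(n);W=cloud(d,camera_params(n));hsv=cv2.cvtColor(p,cv2.COLOR_BGR2HSV)
    r=W[...,:2]-C;ex=np.array([np.cos(YR),np.sin(YR)]);ey=np.array([-ex[1],ex[0]])
    x,y,z=r@ex,r@ey,W[...,2]
    m=(d>0)&(hsv[...,0]>95)&(hsv[...,0]<125)&(hsv[...,1]>120)&(abs(x)<.09)&(y>-.08)&(y<.2)&(z>.125)&(z<.26)
    # z vs y principal direction
    q=np.c_[y[m],z[m]];
    md=np.median(q,0);k=np.ones(len(q),bool)
    for _ in range(3):
        c=q[k].mean(0);V=np.linalg.svd(q[k]-c,full_matrices=False)[2];r_=(q-c)@V[1];k=abs(r_)<.006
    v=V[0]*np.sign(V[0][1]);
    print(n,"cover angle",np.arctan2(v[1],-v[0]),"centre y,z",c,"n",len(q),k.sum(),"zmax",q[:,1].max(), "rms",r_[k].std())
    return p
E
python3 - <<'E'
from h import *
s=get_state();print(s["position"],s["opening"],s["contact_force"],s["wrist_torque"],s["joints"])
cover("scene");cover("side")
E
```

```text
[ 0.58454607 -0.11942276  0.1961582 ] 0.006044292884106265 [-1.34944848  4.13355769 11.10149191] [0.65126782 0.29004156 0.04818968] [-0.33497945  0.1790848   1.64129813  0.00242501  1.3205778   1.10061284]
scene cover angle 1.5936628019207892 centre y,z [0.0837344  0.16762828] n 467 457 zmax 0.25952270050794307 rms 0.002205801623794404
side cover angle 1.5961056254304742 centre y,z [0.08227496 0.16904548] n 913 909 zmax 0.2459076102648222 rms 0.002110747993275983
```

Both cameras agree on a cover angle of about 1.59. I'll release it gently and lift straight up.

Call:
servo_tool(gripper=[16, 16, 16, 16, 16, 16, 16, 16, 16], dp=[[0, 0, 0], [0, 0, 0], [0, 0, -0.05], [0, 0, -0.15], [0, 0, -0.3], [0, 0, -0.5], [0, 0, -0.7], [0, 0, -0.8], [0, 0, -0.8]], twist=[0, 0, 0, 0, 0, 0, 0, 0, 0])

```text
t: 5.3
position: [0.5854, -0.1214, 0.3186]
tcp_rot: [0.998, 0.067, 0.003, 0.001]
contact_force: [0.6, 0.2, 0.2]
opening: 0.016
grasp_force: 0.0
```

```bash
python3 - <<'E'
from h import *
s=get_state();print(s["position"],s["opening"],s["contact_force"],s["joints"])
cover("scene");cover("side")
go(s,[.54,.282,.32],0)
E
```

```text
[ 0.58541479 -0.12140056  0.31863412] 0.01602173670240546 [0.60982357 0.24523629 0.21182479] [-3.36355150e-01  1.08644021e-01  1.49021136e+00  5.28496178e-05
  1.53664482e+00  1.10108185e+00]
scene cover angle 1.5919051682173218 centre y,z [0.08338467 0.17497243] n 587 585 zmax 0.22786043614075474 rms 0.0022417865764920598
side cover angle 1.5914558883194854 centre y,z [0.08203101 0.17156614] n 989 985 zmax 0.22397544959968077 rms 0.0020925862085649414
dp [ 0.058 -2.706 -0.016] twist 0.0849
```

Call:
servo_tool(gripper=[60, 60, 60, 60], dp=[[0.02, -0.3, 0], [0.02, -0.6, 0], [0.02, -0.9, 0], [0.02, -0.9, 0]], twist=[0, 0.04, 0.085, 0.085])

```text
t: 5.8
position: [0.5673, 0.0183, 0.3125]
tcp_rot: [1.0, 0.002, -0.002, -0.001]
contact_force: [0.2, -0.5, 0.2]
opening: 0.0601
grasp_force: 0.0
```

Call:
servo_tool(gripper=[60, 60, 60, 60], dp=[[-0.08, -0.3, 0], [-0.1, -0.6, 0], [-0.12, -0.9, 0], [-0.12, -0.9, 0]], twist=[0, 0, 0, 0])

```text
t: 6.2
position: [0.5496, 0.1525, 0.3127]
tcp_rot: [1.0, 0.003, -0.002, -0.001]
contact_force: [-0.6, -0.6, 0.0]
opening: 0.0598
grasp_force: 0.0
```

Call:
servo_tool(gripper=[60, 60, 60, 60, 60], dp=[[-0.1, -0.3, 0], [-0.1, -0.6, 0], [-0.1, -0.7, 0], [-0.1, -0.7, 0], [-0.1, -0.7, 0]], twist=[0, 0, 0, 0, 0])

```text
t: 6.7
position: [0.5362, 0.252, 0.3136]
tcp_rot: [1.0, -0.0, -0.001, 0.001]
contact_force: [-0.2, -0.5, 0.0]
opening: 0.06
grasp_force: 0.0
```

```bash
python3 - <<'E'
from h import *
s,p,d,W=look("w2");np.savez("w2.npz",p=p,d=d,W=W)
print(s["t"],s["position"],np.degrees(yaw(s)),s["joints"])
hsv=cv2.cvtColor(p,cv2.COLOR_BGR2HSV);H,S,V=cv2.split(hsv);z=W[...,2];ok=d>0
near=(abs(W[...,0]-.56)<.12)&(abs(W[...,1]-.235)<.13)&ok
for nm,m in(("orange top",(H>5)&(H<18)&(S>170)&(z>.126)&(z<.14)),("blue top",(H>95)&(H<125)&(S>150)&(z>.126)&(z<.14)),
  ("shoulders o",(S<50)&(z>.076)&(z<.088)&(W[...,1]>.235)),("shoulders b",(S<50)&(z>.076)&(z<.088)&(W[...,1]<.235)),("stand",(z>.034)&(z<.046))):
    m=m&near;print(nm,rect(W,m),np.median(z[m]) if m.any() else 0)
E
```

```text
6.7 [0.5361562  0.25199653 0.31356814] -0.0009131112085098753 [ 3.06906701e-01  1.03780687e-01  1.50473789e+00 -1.07124731e-03
  1.53528923e+00  1.87775667e+00]
orange top (array([0., 0.]), array([0., 0.]), 0.0, 0) 0
blue top (array([0., 0.]), array([0., 0.]), 0.0, 0) 0
shoulders o (array([561.8, 278.9]), array([23.6, 76.1]), 88.3, 939) 0.0803226493514062
shoulders b (array([559.3, 185.3]), array([24.2, 75.4]), 88.4, 986) 0.08027247078798497
stand (array([561. , 231.9]), array([170.5, 120.1]), 88.4, 10231) 0.03841922969928674
```

View pics/w2.png

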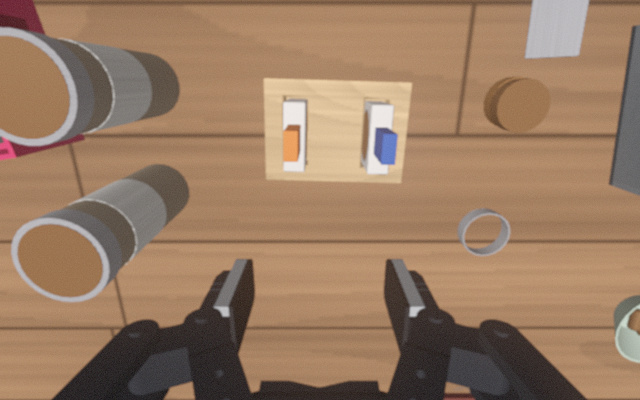

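Orange is at (293,135) and blue at (380,140) in the wrist picture, with the tubes well clear to the left. The orange shoulders measure 23.6 x 76.1 mm at (561.8, 278.9), yaw -1.65°.

```bash
python3 - <<'E'
from h import *
s=get_state();print(s["position"]);go(s,[.5618,.2789,.19],np.radians(-1.65))
z=np.load("w2.npz");W=z["W"];m=(z["d"]>0)&(W[...,2]>.15)&(W[...,1]>.3)&(W[...,1]<.6)&(abs(W[...,0]-.5)<.4);print("tube min y",np.percentile(W[m][:,1],1))
E
```

```text
[0.53631619 0.25165089 0.31395106]
dp [ 0.171 -0.183  0.826] twist 0.0176
tube min y 0.3010375318497569
```

Call:
servo_tool(gripper=[50, 50, 50, 50, 50, 50], dp=[[0.17, -0.18, 0.15], [0.17, -0.183, 0.4], [0.17, -0.183, 0.65], [0.171, -0.183, 0.82], [0.171, -0.183, 0.82], [0.171, -0.183, 0.82]], twist=[0.0176, 0.0176, 0.0176, 0.0176, 0.0176, 0.0176])

```text
t: 7.35
position: [0.5622, 0.2794, 0.1922]
tcp_rot: [1.0, -0.015, -0.0, 0.0]
contact_force: [0.4, -0.0, 0.3]
opening: 0.0501
grasp_force: 0.0
```

```bash
python3 - <<'E'
from h import *
s=get_state();print(s["position"],np.degrees(yaw(s)));go(s,[.5618,.2789,.092],np.radians(-1.65))
E
```

```text
[0.56220184 0.27940984 0.19219449] -1.6804860305353118
dp [-0.002  0.003  0.668] twist -0.0003
```

Call:
servo_tool(gripper=[45, 45, 45, 45, 45, 5, 5, 5, 5, 5, 5], dp=[[0, 0, 0.2], [0, 0, 0.4], [0, 0, 0.6], [0, 0, 0.67], [0, 0, 0.67], [0, 0, 0.67], [0, 0, 0.67], [0, 0, 0.67], [0, 0, 0.67], [0, 0, 0.67], [0, 0, 0.67]], twist=[0, 0, 0, 0, 0, 0, 0, 0, 0, 0, 0])

```text
t: 8.45
position: [0.5636, 0.2809, 0.0941]
tcp_rot: [1.0, -0.014, 0.002, -0.0]
contact_force: [0.1, -2.5, 6.2]
opening: 0.0132
grasp_force: 60.1
```

Call:
servo_tool(gripper=[5, 5, 5, 5, 5, 5, 5, 5], dp=[[0, 0, -0.08], [0, 0, -0.18], [0, 0, -0.3], [0, 0, -0.5], [0, 0, -0.7], [0, 0, -0.9], [0, 0, -0.9], [0, 0, -0.9]], twist=[0, 0, 0, 0, 0, 0, 0, 0])

```text
t: 9.25
position: [0.5618, 0.2811, 0.2273]
tcp_rot: [1.0, -0.014, 0.001, -0.0]
contact_force: [0.5, -0.6, -3.5]
opening: 0.0133
grasp_force: 59.3
```

Call:
servo_tool(gripper=[5, 5, 5, 5, 5, 5], dp=[[0, 0, -0.2], [0, 0, -0.4], [0, 0, -0.6], [0, 0, -0.8], [0, 0, -0.9], [0, 0, -0.9]], twist=[0, 0, 0, 0, 0, 0])

```text
t: 9.85
position: [0.5622, 0.281, 0.3625]
tcp_rot: [1.0, -0.014, 0.001, -0.0]
contact_force: [0.0, 0.4, -3.9]
opening: 0.0135
grasp_force: 59.2
```

```bash
python3 - <<'E'
from h import *
s=get_state();print(s["position"],np.degrees(yaw(s)),s["opening"],s["grasp_force"],s["contact_force"]);go(s,[.5986,-.2452,.36],np.radians(7.8))
E
```

```text
[0.5622219  0.28104276 0.36245395] -1.583679342979961 0.013459570532521222 59.15472686290741 [ 0.01699724  0.41732485 -3.89734622]
dp [0.339 3.5   0.014] twist -0.1043
```

Call:
servo_tool(gripper=[5, 5, 5, 5, 5, 5], dp=[[0.02, 0.15, 0], [0.04, 0.35, 0], [0.06, 0.55, 0], [0.08, 0.75, 0], [0.085, 0.95, 0], [0.085, 1, 0]], twist=[0, 0, 0, 0, 0, 0])

```text
t: 10.45
position: [0.5695, 0.1275, 0.3579]
tcp_rot: [1.0, -0.015, -0.003, 0.001]
contact_force: [-0.2, -0.0, -3.0]
opening: 0.0132
grasp_force: 59.4
```

Call:
servo_tool(gripper=[5, 5, 5, 5, 5, 5], dp=[[0.02, 0.2, 0], [0.04, 0.4, 0], [0.06, 0.6, 0], [0.08, 0.8, 0], [0.085, 1, 0], [0.085, 1, 0]], twist=[0, 0, 0, 0, 0, 0])

```text
t: 11.05
position: [0.5782, -0.0227, 0.3584]
tcp_rot: [1.0, -0.016, -0.002, 0.0]
contact_force: [0.1, 0.9, -3.4]
opening: 0.0133
grasp_force: 59.9
```

Call:
servo_tool(gripper=[5, 5, 5, 5, 5, 5, 5], dp=[[0.02, 0.2, 0], [0.04, 0.4, 0], [0.06, 0.6, 0], [0.08, 0.8, 0], [0.085, 0.9, 0], [0.085, 0.9, 0], [0.085, 0.9, 0]], twist=[-0.02, -0.04, -0.06, -0.08, -0.104, -0.104, -0.104])

```text
t: 11.75
position: [0.5877, -0.1541, 0.3595]
tcp_rot: [0.998, 0.067, -0.001, -0.001]
contact_force: [0.1, 0.8, -3.7]
opening: 0.0132
grasp_force: 60.0
```

```bash
python3 - <<'E'
from h import *
s,p,d,W=look("w3");np.savez("w3.npz",p=p,d=d,W=W)
print(s["t"],s["position"],np.degrees(yaw(s)),s["opening"],s["grasp_force"]);go(s,[.5986,-.2452,.36],np.radians(7.8))
hsv=cv2.cvtColor(p,cv2.COLOR_BGR2HSV);H,S,V=cv2.split(hsv);z=W[...,2];ok=d>0
m=ok&(H>20)&(H<35)&(S>150)&(z>.09)&(z<.115);print("yellow",rect(W,m),np.median(z[m]))
m=ok&(z>.099)&(z<.109)&(S<60);print("deck",rect(W,m))
zc=s["position"][2]
m=ok&(S<60)&(abs(z-zc+.01)<.03);print("shoulder",rect(W,m),np.median(z[m])-zc if m.any() else 0)
E
```

```text
11.75 [ 0.58766946 -0.15407156  0.3595438 ] 7.729903368771003 0.013200935477792067 60.036174058914185
dp [-0.01   0.612 -0.004] twist -0.0008
yellow (array([0., 0.]), array([0., 0.]), 0.0, 0) nan
deck (array([574.7, -75.1]), array([200.3, 524.6]), 7.8, 21642)
shoulder (array([ 607.1, -151.9]), array([34.4, 38.8]), 8.7, 4084) -0.01367112367665152
  return _methods._mean(a, axis=axis, dtype=dtype,
  ret = ret.dtype.type(ret / rcount)
```

View pics/w3.png

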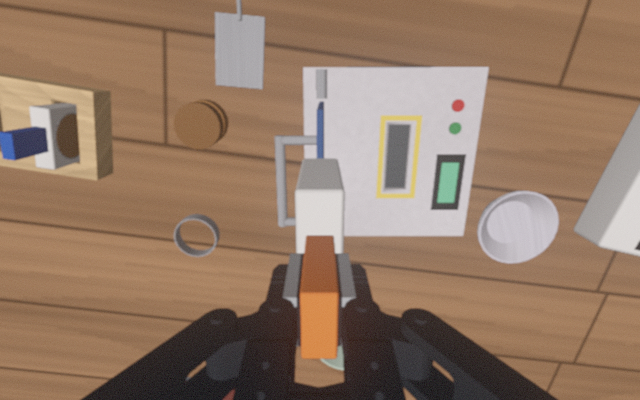

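The slot is at (398,157) and the held cassette's shoulder and end face at (320,160–245). I'll compute the slot centre and the cassette's offset in the tool frame.

```bash
cat > m.py <<'E'
from h import *
def meas(s,p,d,W):
    H,S,V=cv2.split(cv2.cvtColor(p,cv2.COLOR_BGR2HSV));z=W[...,2];ok=d>0
    m=ok&(H>18)&(H<36)&(S>90)&(abs(z-.105)<.012)&(np.hypot(W[...,0]-.5986,W[...,1]+.2452)<.08)
    if m.sum()>50:
        print("yellow",rect(W,m),np.median(z[m]))
        q=W[m][:,:2]-C;ex=np.array([np.cos(YR),np.sin(YR)]);print(" med reader xy mm",1000*np.array([np.ptp(q@ex)/2+(q@ex).min(),np.ptp(q@[-ex[1],ex[0]])/2+(q@[-ex[1],ex[0]]).min()]))
    R=Ro.from_quat(s["tcp_rot"]).as_matrix();L=(W-s["position"])@R
    w=ok&(S<60)&(V>90)&(abs(L[...,1])<.02)&(L[...,0]>.005)&(L[...,0]<.06)
    a=w&(L[...,2]>.0)&(L[...,2]<.016)&(L[...,0]<.036)&(L[...,0]>.022)
    print("shoulder z rel",np.median(L[a][:,2]),"x vs",a.sum(),"y range",np.percentile(L[a][:,1],[1,99]))
    b=w&(L[...,2]>.022)&(L[...,2]<.08)
    q=L[b];f=np.polyfit(q[:,2],q[:,0],1);print("end face n",b.sum(),"x at shoulder",np.polyval(f,.011),"slope",f[0],"y by depth",[(t,np.round(np.percentile(q[abs(q[:,2]-t)<.004][:,1],[2,98]),4)) for t in(.03,.05,.07)if (abs(q[:,2]-t)<.004).any()])
E
python3 - <<'E'
from m import *
z=np.load("w3.npz");meas(get_state(),z["p"],z["d"],z["W"])
E
```

```text
yellow (array([ 598. , -245.9]), array([97.5, 45.5]), 7.9, 819) 0.10370280982850005
 med reader xy mm [ -0.6757032  -10.63649682]
shoulder z rel 0.014197924553921413 x vs 1368 y range [-0.01072026  0.01243892]
end face n 1033 x at shoulder 0.036039342914050324 slope -0.0014724823684794054 y by depth [(0.03, array([-0.0101,  0.0121])), (0.05, array([-0.0101,  0.0121])), (0.07, array([-0.0099,  0.0122]))]
```

Call:
servo_tool(gripper=[5, 5, 5, 5, 5, 5, 5], dp=[[0, 0.2, 0], [0, 0.4, 0], [0, 0.55, 0], [0, 0.606, 0.05], [0, 0.606, 0.2], [0, 0.606, 0.35], [0, 0.606, 0.35]], twist=[0, 0, 0, 0, 0, 0, 0])

```text
t: 12.5
position: [0.5986, -0.2426, 0.3037]
tcp_rot: [0.998, 0.068, -0.003, -0.003]
contact_force: [-0.5, 0.7, -4.6]
opening: 0.0135
grasp_force: 59.9
```

```bash
python3 - <<'E'
from m import *
s,p,d,W=look("w4");np.savez("w4.npz",p=p,d=d,W=W);print(s["t"],s["position"],np.degrees(yaw(s)),s["contact_force"]);meas(s,p,d,W);go(s,[.6001,-.2442,.215],YR);cover("side")
E
```

```text
12.5 [ 0.5986031  -0.24256223  0.30366549] 7.831911170935019 [-0.51627024  0.70894341 -4.58385827]
yellow (array([ 611.1, -244.1]), array([70.4, 45.6]), 7.6, 600) 0.10370116402537966
 med reader xy mm [ 12.5542269  -10.68259451]
shoulder z rel 0.013744132727065492 x vs 1375 y range [-0.01106851  0.01213636]
end face n 1017 x at shoulder 0.03621923919255029 slope -0.0009179128261778916 y by depth [(0.03, array([-0.0104,  0.0116])), (0.05, array([-0.0105,  0.0115])), (0.07, array([-0.0097,  0.012 ]))]
dp [0.012 0.016 0.591] twist 0.0004
side cover angle 1.588322009639676 centre y,z [0.08218771 0.17151521] n 988 981 zmax 0.22407745213578675 rms 0.0020210747198286644
```

View pics/w4.png

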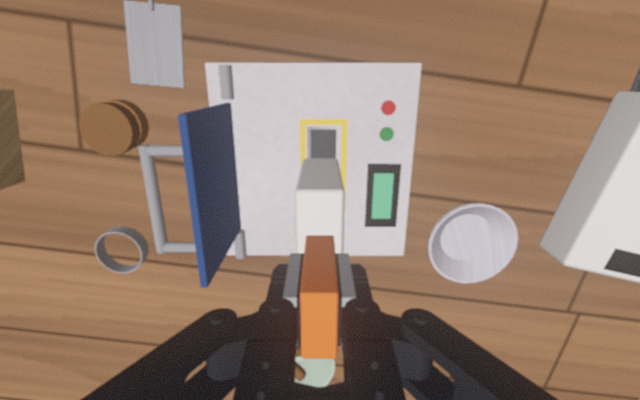

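The slot is ahead at (323,145), aligned with the cassette. I'll make small corrections and descend to just above the deck.

Call:
servo_tool(gripper=[5, 5, 5, 5, 5, 5], dp=[[0.011, 0.018, 0.15], [0.011, 0.018, 0.35], [0.011, 0.018, 0.55], [0.011, 0.018, 0.6], [0.011, 0.018, 0.6], [0.011, 0.018, 0.6]], twist=[0, 0, 0, 0, 0, 0])

```text
t: 13.2
position: [0.6034, -0.248, 0.2215]
tcp_rot: [0.998, 0.068, 0.001, 0.001]
contact_force: [0.7, 0.9, -2.8]
opening: 0.0135
grasp_force: 59.9
```

```bash
python3 - <<'E'
from m import *
s,p,d,W=look("w5");print(s["t"],s["position"],np.degrees(yaw(s)),s["contact_force"]);meas(s,p,d,W);go(s,[.6000,-.2445,.150],YR)
R=Ro.from_quat(s["tcp_rot"]).as_matrix();print("tilt",R[:,2])
E
```

```text
13.2 [ 0.60340379 -0.24799102  0.22149445] 7.785376419848566 [ 0.65537053  0.94754524 -2.75186123]
yellow (array([ 598.3, -246. ]), array([97. , 45.9]), 7.9, 1190) 0.10378267708826089
 med reader xy mm [ -0.40304312 -10.69540623]
shoulder z rel 0.013768682120376376 x vs 1371 y range [-0.01105023  0.01211174]
end face n 1020 x at shoulder 0.03618945657709862 slope -0.00027184764888468847 y by depth [(0.03, array([-0.0105,  0.0116])), (0.05, array([-0.0104,  0.0115])), (0.07, array([-0.0102,  0.0116]))]
dp [-0.021 -0.027  0.477] twist -0.0002
tilt [ 0.00306616 -0.00166593 -0.99999391]
```

Call:
servo_tool(gripper=[5, 5, 5], dp=[[0, 0, 0], [0, 0, 0], [0, 0, 0]], twist=[0, 0, 0])

```text
t: 13.55
position: [0.6025, -0.2478, 0.2197]
tcp_rot: [0.998, 0.068, 0.001, 0.0]
contact_force: [0.1, -0.1, -2.7]
opening: 0.0132
grasp_force: 59.9
```

Call:
servo_tool(gripper=[5], dp=[[-0.02, -0.02, 0]], twist=[0])

```text
t: 13.65
position: [0.599, -0.2453, 0.2191]
tcp_rot: [0.998, 0.068, 0.0, 0.0]
contact_force: [0.5, 0.3, -2.8]
opening: 0.0129
grasp_force: 60.2
```

Call:
servo_tool(gripper=[5, 5, 5], dp=[[0, 0, 0], [0, 0, 0], [0, 0, 0]], twist=[0, 0, 0])

```text
t: 13.95
position: [0.5988, -0.2451, 0.2188]
tcp_rot: [0.998, 0.068, 0.0, 0.0]
contact_force: [0.8, 0.5, -3.2]
opening: 0.0134
grasp_force: 60.0
```

```bash
python3 - <<'E'
from m import *
for i in range(3):
    s,p,d,W=look("w6");print(s["position"],s["dq"].round(3),np.degrees(yaw(s)))
meas(s,p,d,W);go(s,[.6000,-.2445,.150],YR)
E
```

```text
[ 0.59880655 -0.24507407  0.21884443] [-0.     0.002 -0.001  0.002  0.002 -0.   ] 7.770987437236417
[ 0.59882562 -0.2450816   0.21882338] [-0.    -0.001 -0.002 -0.001  0.     0.001] 7.773707004350056
[ 0.59884121 -0.24508115  0.21880841] [ 0.001  0.001 -0.002 -0.     0.002 -0.002] 7.772207300486171
yellow (array([ 598.5, -246. ]), array([97.6, 45.8]), 7.8, 1463) 0.10376769152669257
 med reader xy mm [ -0.18885819 -10.73687267]
shoulder z rel 0.013703153856813331 x vs 1378 y range [-0.01106104  0.01211957]
end face n 1025 x at shoulder 0.03620573457904351 slope -0.0011152301235390274 y by depth [(0.03, array([-0.0103,  0.0116])), (0.05, array([-0.0103,  0.0119])), (0.07, array([-0.0102,  0.0119]))]
dp [ 0.008 -0.003  0.459] twist -0.0003
```

Call:
servo_tool(gripper=[5, 5, 5, 5, 5, 5, 5, 5], dp=[[0.008, 0, 0.05], [0.008, 0, 0.1], [0.008, 0, 0.14], [0.008, 0, 0.18], [0.008, 0, 0.22], [0.008, 0, 0.26], [0.008, 0, 0.26], [0.008, 0, 0.26]], twist=[0, 0, 0, 0, 0, 0, 0, 0])

```text
t: 14.9
position: [0.6, -0.2449, 0.1797]
tcp_rot: [0.998, 0.068, -0.0, -0.0]
contact_force: [0.8, -0.1, -2.2]
opening: 0.0129
grasp_force: 59.9
```

```bash
python3 - <<'E'
from m import *
s,p,d,W=look("w7");print(s["position"],s["contact_force"],s["wrist_torque"]);meas(s,p,d,W);go(s,[.6001,-.2450,.1185],YR)
E
```

```text
[ 0.59997555 -0.24486482  0.17971388] [ 0.80096896 -0.05765573 -2.16667398] [0.0227126  0.01897624 0.0084367 ]
yellow (array([ 604.2, -245.2]), array([85.9, 46.1]), 7.9, 2111) 0.10380413085788098
 med reader xy mm [  5.59974394 -10.75670591]
shoulder z rel 0.013717011751182387 x vs 1383 y range [-0.01105007  0.01210636]
end face n 2991 x at shoulder 0.030408882682420164 slope 0.22200260157749946 y by depth [(0.03, array([-0.0105,  0.0118])), (0.05, array([-0.0105,  0.0119])), (0.07, array([-0.0101,  0.0119]))]
dp [0.001 0.001 0.408] twist -0.0003
```

Call:
servo_tool(gripper=[5, 5, 5, 5, 5, 5, 5, 5, 5, 5], dp=[[0, 0, 0.05], [0, 0, 0.1], [0, 0, 0.15], [0, 0, 0.2], [0, 0, 0.25], [0, 0, 0.3], [0, 0, 0.35], [0, 0, 0.39], [0, 0, 0.405], [0, 0, 0.405]], twist=[0, 0, 0, 0, 0, 0, 0, 0, 0, 0])

```text
t: 15.95
position: [0.5998, -0.2448, 0.1186]
tcp_rot: [0.998, 0.068, -0.0, -0.0]
contact_force: [-0.7, 0.8, -3.2]
opening: 0.0134
grasp_force: 60.0
```

Call:
servo_tool(gripper=[5, 5, 5], dp=[[0, 0, 0], [0, 0, 0], [0, 0, 0]], twist=[0, 0, 0])

```text
t: 16.25
position: [0.6003, -0.245, 0.1196]
tcp_rot: [0.998, 0.068, 0.0, 0.0]
contact_force: [0.2, 0.5, -3.6]
opening: 0.0134
grasp_force: 60.0
```

```bash
python3 - <<'E'
from m import *
s,p,d,W=look("w8");print(s["t"],s["position"],s["contact_force"],s["wrist_torque"],s["dq"].round(3),s["grasp_force"]);meas(s,p,d,W);cover("side");cover("scene")
S=cv2.cvtColor(p,cv2.COLOR_BGR2HSV)[...,1];q=W-[.5972,-.2353,0]
m=(d>0)&(S<60)&(abs(W[...,2]-.105)<.01)&(abs(q[...,0])<.09)&(abs(q[...,1]+.07)<.02);print("deck z",np.median(W[m][:,2]))
E
```

```text
16.25 [ 0.60028737 -0.24503585  0.11959223] [ 0.15614063  0.5232144  -3.56412268] [ 0.04427635  0.00554782 -0.00341023] [ 0.     0.002  0.003 -0.001  0.    -0.001] 59.96836066246033
yellow (array([ 620.4, -243. ]), array([54.4, 46.7]), 7.7, 3065) 0.10373799220865912
 med reader xy mm [ 21.92168243 -10.78933508]
shoulder z rel 0.013846128088454156 x vs 1466 y range [-0.01614954  0.01775508]
end face n 65 x at shoulder 0.034906296926365925 slope -1.032350965942696 y by depth [(0.03, array([-0.0121,  0.0131]))]
side cover angle 1.5920455441516383 centre y,z [0.08197814 0.17208026] n 995 987 zmax 0.22498152721106968 rms 0.0019704373347706056
scene cover angle 1.5829347363713115 centre y,z [0.08325605 0.17458718] n 636 599 zmax 0.2581188810918979 rms 0.0021251615527858284
deck z 0.10350775750201317
```

View pics/w8.png

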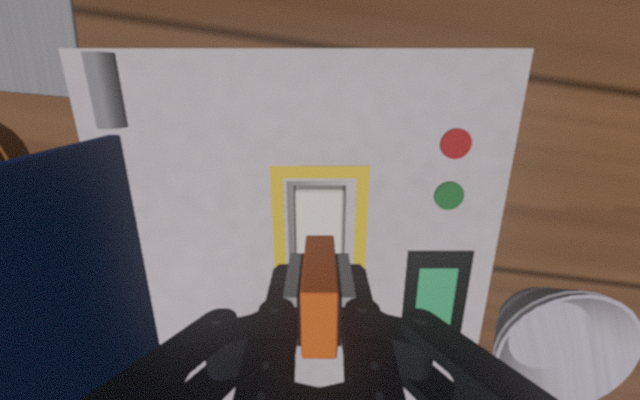

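The cassette hangs centred in the slot with even gaps around (320,215). Its shoulders are within about 2 mm of the deck, the only force is its weight, and the cover is at about 1.59 rad.

```bash
python3 -c "
from bench import *
print(finish_job())"
```

```text
the job is handed in; nothing more can be done
None
```

I handed the job in at about 16 s of the 72 s allowed: the cover stands upright at about 1.59 rad, and the orange cassette hangs in the slot, still gripped at 60 N, with its shoulders within about 2 mm of the deck. The hand-in returned no verdict, and I did not re-measure the blue cassette or the other items at the end.

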